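Locate a bearing cover on a drilling fixture and clamp it

TASK

The bearing cover has been laid loosely on the drilling fixture. Push it fully home, flat on the base plate, with its long edge against both dowels and its end against the tip of the stop rod, but do not shove so hard that the rod slips in its block; only then swing the cam lever all the way round to its stop, so that the cam goes over centre and holds the cover firmly against the dowels. Leave the hex key, the step block and the T-nut where they lie.

Things in the scene. Friction and masses are not known exactly. Their poses are not given: they have to be found in the camera images.
- fixture: fixed steel base plate, 184 mm along its x, 280 mm along its y, 16 mm thick; origin at the centre of its underside (z = 0), so its top is at z = 16 mm. +x points away from the robot to the side with two dowels (turned 0.1 to 0.65 rad to the right), +y left to the end with the stop block. Cam clamp on the near (-x) side; the right (-y) end is open. Offsets (x, y) below are in this frame
- dowel_right: upright steel dowel pin, diameter 12 mm, 24 mm tall, on the base plate at (60, -52) mm; origin at its foot, on its axis. A cover that comes in askew can hang up on one dowel until its lagging end is worked round
- dowel_left: the second dowel, same size, at (60, 40) mm; origin at its foot, on its axis. The sides of both dowels towards the cover lie at x = 54 mm. Dowels, stop rod and cam are ground and oiled: friction about 0.15
- stop_block: dark steel block 34 x 30 x 30 mm on the base plate at (18, 117) mm, origin at the centre of its underside, with a thumb screw on top (its top 61 mm above the bench) that nips the stop rod. The screw is only finger-tight: the rod holds against pushes of up to about 45 N; shoved harder, it slips and its setting is lost
- stop_guide (a point): where the round steel stop rod leaves the block, on the rod's axis at (18, 102) mm, 25 mm above the bench. The rod, 12 mm in diameter, sticks out from here along -y towards the end of the cover, by 8 to 22 mm as last set. How far is not given: find its tip (stop_rod_tip in the rules) by touch or by eye
- cover: the work: cast aluminium bearing end cover, rectangular flange 80 mm along its x, 150 mm along its y, 16 mm thick, closed low domed boss of 73 mm diameter in the middle (top 29 mm above the underside), bolt holes at the corners; 0.35 to 0.7 kg, slides easily on the oiled base plate (friction about 0.2); origin at the centre of its underside. Lies flat on the base plate, turned up to 0.15 rad against the fixture
- cover_top (a point): middle of the top of the cover's boss. As found, the cover is 14 to 20 mm short of the dowels and 11 to 43 mm short of the stop rod. Home, its axes are parallel to the fixture's, its middle is at x = 14 mm and, depending on the rod, y = 5 to 19 mm, and its near long edge is at x = -26 mm
- clamp (a joint): angle of the cam lever (rad), counter-clockwise from above about its upright pivot: 0 to 0.3 open, as found (cam nose turned away from the cover); the nose reaches the edge of a cover that is home at about 1.9, dead centre is at 2.18, the fixed stop, over centre, at 2.27. Pivot friction 0.12 N m: it stays where it is left and takes a few newtons at the knob, up to about 10 N near the end
- clamp_pivot (a point): pivot axis of the cam clamp, at (-65, -22) mm, 26 mm above the bench. Hub 28 mm in diameter with a screw head on it (top 43 mm above the bench); cam nose reaching 40 mm from the pivot, 17 to 36 mm above the bench; flat lever 14 mm wide, 22 to 33 mm above the bench, with an upright knob at its end
- clamp_knob (a point): middle of the upright black knob on the end of the cam lever, 62 mm from the pivot; 17 mm in diameter, 33 to 71 mm above the bench. Seen from the pivot it lies at the angle 2.74 rad + clamp from the fixture's +x: open, it is on the robot's side; shut, it is on the right, beside the near edge of the cover
- hex_key: bystander: bent hexagon key, 37 x 108 x 7 mm, on the bench in front of the fixture's near right corner; origin at the centre of its underside
- step_block: bystander: stepped packing block, 48 x 66 x 40 mm, on the bench right of the fixture; origin at the centre of its underside
- t_nut: bystander: T-slot nut, 37 x 37 x 18 mm, on the bench right of the fixture; origin at the centre of its underside
Mind the look-alikes: they are no part of the job. Of the things that look like the cover, the larger one is meant.

How it is judged:
By the outcome, as a careful person would: the job done as asked, in the order asked, and still so for the second after the job is handed in, with the robot touching nothing.
It also fails if it takes over 72 s, if anything falls off the work surface, if the arm or the gripper's body presses on something with over 40 N, if the wrist force passes 120 N, or if a joint passes its speed limit or range.

ROBOT

A 6-joint arm with a two-finger parallel gripper is mounted at the origin on a cart in front of the work surface, level with it; the furniture and walls round the work are solid. World frame = base frame: x ahead of the robot, y to its left, z up, the work surface at z = 0. Lengths are in m, angles in rad, forces in N, time in s.
With the tool pointing down it reaches from about 0.25 to 0.775 m from the base axis. Payload 4 kg.
Tool frame: the origin (TCP) lies midway between the tips of the shut fingers; the grasp point (between the pads) lies grip_point_offset behind it (grip_point_offset is the distance from the TCP to the grasp point, in m); z points along the fingers, y is the line along which they close (so a half turn about z gives the same grasp; the last joint's range is limited). The gripper opens to 94 mm and grips with 3 to 60 N. Pads are 16 mm wide; open, the fingers measure 119 mm over their backs; the gripper's body (75 mm by 177 mm) begins 78 mm behind the grasp point.
Start: joints at [1.054, 0.087, 1.371, -0, 1.684, -0.103], TCP at [0.221, 0.504, 0.206] pointing down, gripper open.
Joint ranges: [-3.1, 3.1], [-0.76, 2.03], [0.27, 2.55], [-1.08, 4.22], [0.17, 2.65], [-2.57, 2.57]. Speed limits (rad/s): [2.79, 2.79, 3.14, 3.14, 3.14, 3.14].

INTERFACE

Orientations are given as [roll, pitch, yaw] about the fixed x, y, z axes, in that order (R = Rz(yaw) Ry(pitch) Rx(roll)).
In Python, from bench import * gives the robot as it stands. The module is installed in compiled form; this text tells all that it offers.
- The arm moves only by the tool apply_moves, never from a script. Its argument "commands" is a list of rows, each a list of 7 numbers: the turn, a rotation vector about the world's x, y, z in rad, then the shift along the world's x, y, z in m, then the opening in per cent of the stroke, from 0 (shut) to 100 (fully open). In form: [[ax, ay, az, x, y, z, jaw], ...]. A call has exactly 5 rows; each row is the pose to reach, as a shift and turn from the pose commanded when the call began; what a row does not reach only later rows make up. A row lasts 1/10 s, in which the tool goes at most 50 mm and 8.59 degrees, less where a joint would pass 70% of its speed; a pose out of reach is approached as far as the arm can. A call with a gripper value outside its range is refused whole. The fingers move at their own pace and stop on an object; the grip force is fixed at half the most. Time passes only in rows, so rows that repeat a pose let the fingers close, or fill a call up. It gives the time, the measured TCP pose, the force, the opening and the grip force at its end, in the units of the state.
- get_obs(): the state, without advancing time (a new reading comes with each control period).
- snapshot(name): name is "side" or "top"; returns a dict with "pixels" (480x640x3 uint8, red, green, blue), "vertical_fov" (degrees; the focal length in pixels is half the picture's height over the tangent of half this angle, whatever the lens; pixels are square), "cx", "cy" (the principal point, pixels), "rvec" (rotation vector, rad) and "tvec" (3), from world to camera coordinates, as OpenCV has them. Camera axes: x right, y down, z forward; pixel columns grow to the right and rows downward; lengths in m; the calibration is good to about 2 mm. A picture is of the moment at which its call begins. There is no depth.
- close_job(): hands the job in; it is judged then, once.
Trained networks look in the newest picture that a camera, given by its name, has taken for a name from the list of things; names that differ only in an ending like _2 or _b are one class to them, and where a whole thing is asked for, a point or a joint stands for the part that bears it (a point fixed in the world has none). Each returns a list of dicts, best first, with "score" (0 to 1); they miss things now and then, are a little off and sometimes report something else, mostly with a low value. They report only what shows in the picture. A call takes as long as a camera call. They do not tell look-alikes from the thing itself.
- masks_of(camera, query): "mask" (480x640 bool, what is visible of it) and "extent" ([left, top, right, bottom] in pixels, round what is visible of it).
- place_of(camera, query): "pixel" ([column, row] in pixels: a listed point, or the origin of a listed thing).
The state is a dict: "time": time; "joint_positions": joint angles; "qvel": joint speeds; "joint_torque": joint torques, N m; "tool_pos": TCP position; "ee_rot": TCP orientation; "wrist_force": force on the tool from outside, world axes, zero at the start; "wrist_torque": the same for the moment, N m; "width": finger opening in m; "finger_force": force on a finger pad.
Only numpy, scipy, OpenCV 4.12 (cv2) and the standard library are available. Lean on these libraries where they do the work, as an engineer would, in place of code of your own. Each camera call takes 0.05 s, during which the arm holds its last target. There are 200 camera calls.

## Working session

There is one attempt and no reset: what is moved stays moved. The work goes in short steps, Python scripts to look and compute and a tool call to move; the robot and the scene stay as the last step left them, time stands still between calls to the robot, and variables do not carry over. Pictures are saved under pics/ and viewed, at most 10 in all, crops included, and the job is handed in when it is done.

Besides the shell and the picture viewer there is one more tool, called after ">>>" by a JSON object that holds its "name" and its "arguments". apply_moves: Moves the arm, as the interface text tells. Its arguments: {"type":"object","properties":{"commands":{"type":"array"}},"required":["commands"]}

```bash
mkdir -p pics; cat > h.py <<'E'
from bench import *
import numpy as np, cv2
def snap(n,f=None):
    s=snapshot(n)
    if f: cv2.imwrite('pics/'+f,s['pixels'][:,:,::-1])
    return s
def cam(s):
    fl=240/np.tan(np.radians(s['vertical_fov'])/2)
    K=np.array([[fl,0,s['cx']],[0,fl,s['cy']],[0,0,1.]])
    R=cv2.Rodrigues(np.array(s['rvec'],float))[0]; return K,R,np.array(s['tvec'],float).ravel()
def ray(s,px,z):
    K,R,t=cam(s); o=-R.T@t; d=R.T@np.linalg.inv(K)@np.array([px[0],px[1],1.]); return o+d*(z-o[2])/d[2]
def proj(s,P):
    K,R,t=cam(s); q=K@(R@np.array(P,float)+t); return q[:2]/q[2]
E
python3 - <<'E'
from h import *
s={c:snap(c,c+'0.png') for c in('top','side')}
for c in s:
    K,R,t=cam(s[c]); print(c,-R.T@t,K[0,0])
    for q,z in [('fixture',0),('dowel_right',.016),('dowel_left',.016),('stop_block',.016),('stop_guide',.025),('cover',.016),('cover_top',.045),('clamp_pivot',.026),('clamp_knob',.052),('hex_key',0),('step_block',0),('t_nut',0)]:
        for r in place_of(c,q)[:3]: print(c,q,round(r['score'],2),np.round(r['pixel']),np.round(ray(s[c],r['pixel'],z)[:2],4))
o=get_obs();print(o)
E
```

```text
top [ 0.27136433 -0.27474192  0.88212971] 443.1573476133188
top dowel_right 0.61 [321. 184.] [ 0.5893 -0.296 ]
top dowel_left 0.66 [292. 199.] [ 0.5612 -0.2336]
top dowel_left 0.61 [379. 213.] [ 0.518  -0.4087]
top dowel_left 0.51 [281. 168.] [ 0.6312 -0.2158]
top stop_block 0.76 [236. 174.] [ 0.6258 -0.1219]
top stop_guide 0.66 [244. 176.] [ 0.6156 -0.1392]
top cover 0.9 [393. 327.] [ 0.2891 -0.4102]
top cover 0.67 [290. 204.] [ 0.5509 -0.2284]
top cover_top 0.91 [294. 199.] [ 0.551  -0.2395]
top cover_top 0.77 [395. 324.] [ 0.293  -0.4093]
top clamp_pivot 0.71 [284. 233.] [ 0.4895 -0.2125]
top clamp_knob 0.82 [267. 258.] [ 0.4364 -0.1796]
top hex_key 0.75 [322. 291.] [ 0.3705 -0.2789]
top step_block 0.64 [381. 212.] [ 0.5251 -0.414 ]
top step_block 0.29 [242. 176.] [ 0.6267 -0.1302]
top t_nut 0.65 [365. 254.] [ 0.4378 -0.3727]
side [ 0.13822049 -0.84485359  0.61198553] 564.17701933642
side dowel_right 0.65 [391. 244.] [ 0.5882 -0.2985]
side dowel_left 0.67 [384. 211.] [ 0.629  -0.2198]
side stop_block 0.56 [353. 185.] [ 0.6247 -0.126 ]
side stop_guide 0.68 [357. 185.] [ 0.624  -0.1
[... 536 characters left out ...]
-0.3619]
{'time': 1.3, 'joint_positions': array([ 1.05389457e+00,  8.71805942e-02,  1.37072839e+00,  1.55583412e-05,
        1.68358979e+00, -1.03101570e-01]), 'qvel': array([-0.00085334,  0.00072649, -0.0004875 , -0.00173432,  0.00062919,
        0.00049328]), 'joint_torque': array([ 4.87202556e-05, -3.40037405e+01, -3.02593839e+01,  7.18261837e-02,
        2.37003132e-02,  2.37715358e-05]), 'tool_pos': array([0.22115562, 0.50358877, 0.20550207]), 'ee_rot': array([ 3.14149768e+00, -5.71548578e-06,  2.72779422e+00]), 'wrist_force': array([-0.40497067, -0.43431123,  0.07464505]), 'wrist_torque': array([ 0.03314502,  0.01206769, -0.00863893]), 'finger_force': 0.0, 'width': 0.09379808701474404}
```

```bash
python3 - <<'E'
import cv2
a=cv2.imread('pics/top0.png')[120:360,180:460]; b=cv2.imread('pics/side0.png')[140:400,220:470]
cv2.imwrite('pics/topc.png',cv2.resize(a,None,fx=2.5,fy=2.5,interpolation=3)); cv2.imwrite('pics/sidec.png',cv2.resize(b,None,fx=2.3,fy=2.3,interpolation=3))
E
```

```text
(no output)
```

View pics/topc.png

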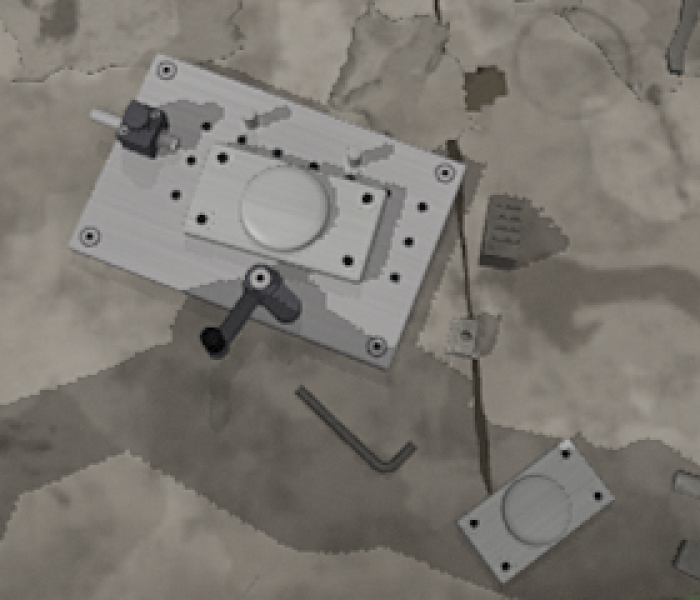

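View pics/sidec.png

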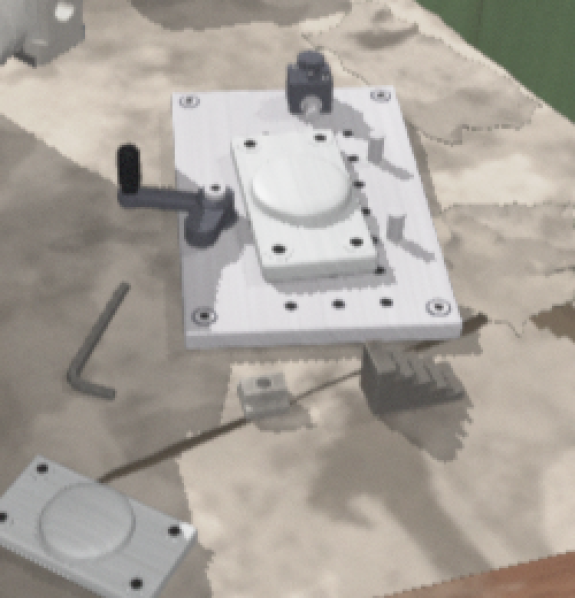

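```bash
cat > fit.py <<'E'
from h import *
from scipy.optimize import minimize, least_squares
def box(hx,hy,z0,z1): return np.array([[a,b,z] for a in(-hx,hx) for b in(-hy,hy) for z in(z0,z1)])
def tf(p,P):
    c,s=np.cos(p[2]),np.sin(p[2]); P=np.asarray(P,float); return np.c_[P[:,0]*c-P[:,1]*s+p[0],P[:,0]*s+P[:,1]*c+p[1],P[:,2]]
def sil(s,P):
    q=np.array([proj(s,x) for x in P]); h=cv2.convexHull((q*4).astype(np.float32))
    m=np.zeros((480*4,640*4),np.uint8); cv2.fillPoly(m,[np.round(h).astype(np.int32)],1); return cv2.resize(m.astype(np.float32),(640,480),interpolation=cv2.INTER_AREA)
def fitmask(obs,P,p0,step=(.006,.006,.05)):
    def f(p):
        e=0
        for s,m in obs:
            r=sil(s,tf(p,P)); e+=np.abs(r-m).sum()/m.sum()
        return e
    S=np.array([p0]+[np.array(p0)+np.eye(3)[i]*step[i] for i in range(3)])
    r=minimize(f,p0,method='Nelder-Mead',options=dict(initial_simplex=S,xatol=1e-4,fatol=1e-4,maxiter=150)); return r.x,r.fun
th=np.linspace(0,2*np.pi,24)
COV=np.r_[box(.04,.075,.016,.032),np.c_[.0365*np.cos(th),.0365*np.sin(th),0*th+.032],np.c_[.025*np.cos(th),.025*np.sin(th),0*th+.043]]
def covmask(c,near):
    rs=masks_of(c,'cover'); 
    rs=[r for r in rs if np.hypot((r['extent'][0]+r['extent'][2])/2-near[0],(r['extent'][1]+r['extent'][3])/2-near[1])<30]
    return rs[0]['mask'].astype(np.float32) if rs else None
FPTS={'stop_block':(.018,.117,.016),'stop_guide':(.018,.102,.025),'clamp_pivot':(-.065,-.022,.026),'dowel_right':(.06,-.052,.016),'dowel_left':(.06,.04,.016)}
E
python3 - <<'E'
from fit import *
s={c:snap(c) for c in('top','side')}
c0=np.array([.552,-.235]); obs=[]
near={'top':(292,203),'side':(353,228)}
cm=[];hull={}
for c in s:
    m=covmask(c,near[c]); print(c,'cover',None if m is None else m.sum())
    if m is not None: cm.append((s[c],m))
    for q,P in FPTS.items():
        for r in place_of(c,q)[:3]: obs.append((c,P,np.array(r['pixel']),r['score'],q))
    for r in masks_of(c,'fixture')[:2]:
        print('fix',c,r['score'],r['extent'],r['mask'].sum())
        if c not in hull: hull[c]=r['mask']
p0=np.array([.555,-.235,-.37])
def res(p): return np.concatenate([(proj(s[c],tf(p,[P])[0])-px)*w for c,P,px,w,q in obs])
r=least_squares(res,p0,loss='soft_l1',f_scale=1.5); print('pts',r.x)
for c,P,px,w,q in obs: print(c,q,np.round(proj(s[c],tf(r.x,[P])[0])-px,1))
fm=[]
for c,m in hull.items():
    k,_=cv2.findContours(m.astype(np.uint8),0,2); h=cv2.convexHull(max(k,key=cv2.contourArea)); z=np.zeros((480,640),np.uint8); cv2.fillPoly(z,[h],1); fm.append((s[c],z.astype(np.float32)))
for o in [fm]+[[x] for x in fm]: print('fixmask',fitmask(o,box(.092,.14,0,.016),r.x))
for o in [cm]+[[x] for x in cm]: print('cover',fitmask(o,COV,[.552,-.24,-.45]))
E
```

```text
top cover 2923.0
fix top 0.59 [209.8, 141.7, 366.3, 268.5] 9146
side cover 3020.0
fix side 0.79 [271.9, 159.9, 422.3, 292.9] 9986
pts [ 0.55474247 -0.22332232 -0.46896293]
top stop_block [2.6 1.5]
top stop_guide [3.1 0.6]
top stop_guide [-122.   -80.1]
top clamp_pivot [ 2.9 -0.6]
top clamp_pivot [-37.6 -58.4]
top dowel_right [0.4 3.2]
top dowel_left [-1.7 -0.5]
side stop_block [-0.5 -0.4]
side stop_block [  0.3 -33.3]
side stop_guide [-2.1 -0.7]
side stop_guide [  3.5 -42.9]
side clamp_pivot [-1.  -1.3]
side dowel_right [ 7. 35.]
side dowel_right [-1.7  2.8]
side dowel_right [ 59.7 -67.6]
side dowel_left [-1.9  1.2]
fixmask (array([ 0.55510254, -0.22307334, -0.45030743]), np.float64(0.2963428497314453))
fixmask (array([ 0.55404265, -0.22264906, -0.45036559]), np.float64(0.12764334678649902))
fixmask (array([ 0.55718654, -0.22225034, -0.43198053]), np.float64(0.1650158017873764))
cover (array([ 0.54623231, -0.23799252, -0.36889186]), np.float64(0.14394405484199524))
cover (array([ 0.54556156, -0.23854348, -0.37209063]), np.float64(0.040946800261735916))
cover (array([ 0.54937231, -0.235895  , -0.38541705]), np.float64(0.07686258107423782))
```

```bash
cat > edge.py <<'E'
from fit import *
def edgefit(s,p,hx,hy,z,it=4,R=5,sel=None):
    imgs={c:cv2.GaussianBlur(cv2.cvtColor(s[c]['pixels'],cv2.COLOR_RGB2GRAY).astype(np.float32),(0,0),.7) for c in s}
    C=np.array([[-hx,-hy],[hx,-hy],[hx,hy],[-hx,hy]])
    for k in range(it):
        D=[]
        for c in s:
            for e in range(4):
                if sel and (c,e) not in sel: continue
                for u in np.linspace(.08,.92,40):
                    L=np.r_[C[e]*(1-u)+C[(e+1)%4]*u,z]; n=(C[(e+1)%4]-C[e]); n=np.array([n[1],-n[0]])/np.linalg.norm(n)
                    a=proj(s[c],tf(p,[L])[0]); b=proj(s[c],tf(p,[L+np.r_[n*.002,0]])[0]); d=(b-a)/np.linalg.norm(b-a)
                    r=np.arange(-R,R+.01,.25); q=(a+r[:,None]*d).astype(np.float32)
                    v=cv2.remap(imgs[c],q[None,:,0],q[None,:,1],1)[0]; g=-np.gradient(v); i=g.argmax()
                    if g[i]>1.5: D.append((c,L,a+r[i]*d,d,e))
        f=lambda p:np.array([d@(proj(s[c],tf(p,[L])[0])-q) for c,L,q,d,e in D])
        r=least_squares(f,p,loss='soft_l1',f_scale=.5,x_scale=[.01,.01,.1]); p=r.x; R=max(2,R-1)
    return p,{(c,e):(round(float(np.median([x for x,y in zip(f(p),D) if y[0]==c and y[4]==e])),2),sum(y[0]==c and y[4]==e for y in D)) for c in s for e in range(4) if any(y[0]==c and y[4]==e for y in D)}
E
python3 - <<'E'
from edge import *
s={c:snap(c) for c in('top','side')}
for ss in (s,{'top':s['top']},{'side':s['side']}):
    F,i=edgefit(ss,np.array([.555,-.2235,-.455]),.092,.14,.016); print('F',F,i)
    C,i=edgefit(ss,np.array([.5465,-.238,-.37]),.04,.075,.032); print('C',C,i)
    R=np.array([[np.cos(F[2]),np.sin(F[2])],[-np.sin(F[2]),np.cos(F[2])]]); print('rel',R@(C[:2]-F[:2]),C[2]-F[2])
    for c in ss:
        v=cv2.resize(s[c]['pixels'][:,:,::-1],None,fx=3,fy=3,interpolation=2)
        pr=lambda P:tuple(int(x) for x in np.round(proj(s[c],P)*3+1))
        for p,hx,hy,z in((F,.092,.14,.016),(C,.04,.075,.032)):
            q=np.array([pr(x) for x in tf(p,[[-hx,-hy,z],[hx,-hy,z],[hx,hy,z],[-hx,hy,z]])]); cv2.polylines(v,[q],True,(0,0,255),1)
        for P in FPTS.values(): cv2.circle(v,pr(tf(F,[P])[0]),3,(0,255,0),1)
        for y in (80,85,90,95): cv2.circle(v,pr(tf(F,[(.018,y/1000,.031)])[0]),1,(255,0,0),-1)
        if len(ss)==2: cv2.imwrite(f'pics/ov_{c}.png',v[380:820,600:1130] if c=='top' else v[450:900,790:1290])
E
python3 -c "
import cv2;a=cv2.imread('pics/ov_top.png');b=cv2.imread('pics/ov_side.png');h=440
import numpy as np
b=b[:440];v=np.hstack([a,b]);cv2.imwrite('pics/ov.png',cv2.resize(v,None,fx=.77,fy=.77,interpolation=3));print(v.shape)"
```

```text
F [ 0.5576392  -0.22307975 -0.45118569] {('top', 0): (0.46, 40), ('top', 1): (0.98, 40), ('top', 2): (0.53, 30), ('top', 3): (-0.19, 37), ('side', 0): (-0.04, 40), ('side', 1): (-0.04, 40), ('side', 2): (0.02, 32), ('side', 3): (1.06, 36)}
C [ 0.54721252 -0.23645892 -0.36072774] {('top', 0): (0.63, 40), ('top', 1): (1.12, 38), ('top', 2): (1.1, 25), ('top', 3): (-0.16, 40), ('side', 0): (-0.1, 40), ('side', 1): (0.15, 35), ('side', 2): (-0.23, 14), ('side', 3): (1.03, 40)}
rel [-0.00354953 -0.01658669] 0.09045794986796513
F [ 0.55653572 -0.22242616 -0.45419458] {('top', 0): (0.36, 40), ('top', 1): (0.5, 40), ('top', 2): (0.51, 30), ('top', 3): (0.5, 37)}
C [ 0.54645182 -0.23527568 -0.36435119] {('top', 0): (0.17, 40), ('top', 1): (0.54, 39), ('top', 2): (1.32, 25), ('top', 3): (0.43, 40)}
rel [-0.00342395 -0.01597096] 0.08984338989471086
F [ 0.55843074 -0.22351122 -0.44828641] {('side', 0): (-0.19, 40), ('side', 1): (0.49, 40), ('side', 2): (-0.01, 32), ('side', 3): (0.54, 37)}
C [ 0.54797725 -0.23712941 -0.36080634] {('side', 0): (-0.04, 40), ('side', 1): (0.53, 32), ('side', 2): (-0.17, 15), ('side', 3): (0.45, 40)}
rel [-0.00351817 -0.01680336] 0.08748006262131497
(440, 1030, 3)
```

View pics/ov.png

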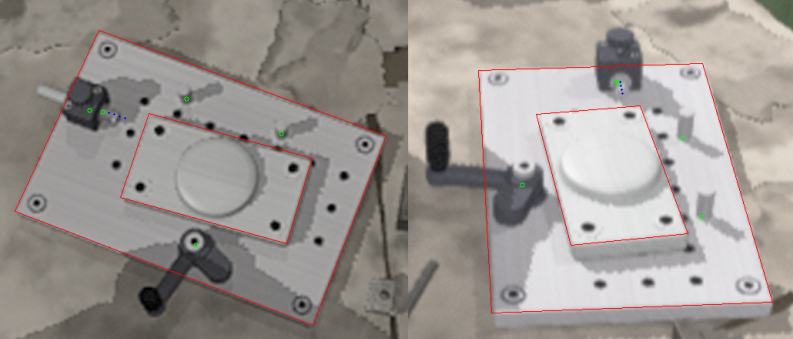

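The overlay fits. There are two candidates: the cover on the fixture (top px 294,199) and the smaller plate on the bench (393,327). The one on the fixture matches 80 x 150 mm and sits in the described place, so it is the one meant. The crop confirms this.

>>> {"name": "apply_moves", "arguments": {"commands": [[0,0,-0.007,0.018,-0.046,0,100],[0,0,-0.015,0.036,-0.093,0,100],[0,0,-0.022,0.055,-0.14,0,100],[0,0,-0.03,0.073,-0.186,0,100],[0,0,-0.037,0.091,-0.233,0,100]]}}

```text
time: 2.7
tool_pos: [0.3122, 0.2696, 0.2057]
ee_rot: [3.141, 0.001, 2.691]
wrist_force: [1.6, -0.1, -0.5]
width: 0.0938
finger_force: 0.0
```

>>> {"name": "apply_moves", "arguments": {"commands": [[0,0,0,0.018,-0.046,0,100],[0,0,0,0.036,-0.093,0,100],[0,0,0,0.055,-0.14,0,100],[0,0,0,0.073,-0.186,0,100],[0,0,0,0.091,-0.233,0,100]]}}

```text
time: 3.2
tool_pos: [0.403, 0.037, 0.2059]
ee_rot: [3.141, 0.001, 2.691]
wrist_force: [1.2, -0.7, 0.2]
width: 0.0939
finger_force: 0.0
```

>>> {"name": "apply_moves", "arguments": {"commands": [[0,0,0,0.018,-0.046,0,100],[0,0,0,0.036,-0.093,0,100],[0,0,0,0.055,-0.14,0,100],[0,0,0,0.073,-0.186,0,100],[0,0,0,0.091,-0.233,0,100]]}}

```text
time: 3.7
tool_pos: [0.4938, -0.1955, 0.2056]
ee_rot: [3.141, 0.001, 2.69]
wrist_force: [1.0, 1.0, 0.1]
width: 0.0942
finger_force: 0.0
```

>>> {"name": "apply_moves", "arguments": {"commands": [[0,0,0,0.005,-0.012,-0.04,100],[0,0,0,0.005,-0.012,-0.08,100],[0,0,0,0.005,-0.012,-0.1,100],[0,0,0,0.005,-0.012,-0.1,100],[0,0,0,0.005,-0.012,-0.1,100]]}}

```text
time: 4.2
tool_pos: [0.4986, -0.2054, 0.106]
ee_rot: [3.142, 0.0, 2.691]
wrist_force: [-0.3, -0.7, 1.1]
width: 0.094
finger_force: 0.0
```

>>> {"name": "apply_moves", "arguments": {"commands": [[0,0,0,0,0,-0.03,100],[0,0,0,0,0,-0.055,100],[0,0,0,0,0,-0.062,100],[0,0,0,0,0,-0.062,100],[0,0,0,0,0,-0.062,100]]}}

```text
time: 4.7
tool_pos: [0.4998, -0.206, 0.0458]
ee_rot: [-3.141, 0.004, 2.691]
wrist_force: [-0.5, 0.6, 1.0]
width: 0.0943
finger_force: 0.0
```

```bash
python3 - <<'E'
from h import *
import bench
s=snap('side'); cv2.imwrite('pics/s1.png',cv2.resize(s['pixels'][150:310,260:440,::-1],None,fx=3.5,fy=3.5,interpolation=3))
E
```

```text
(no output)
```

View pics/s1.png

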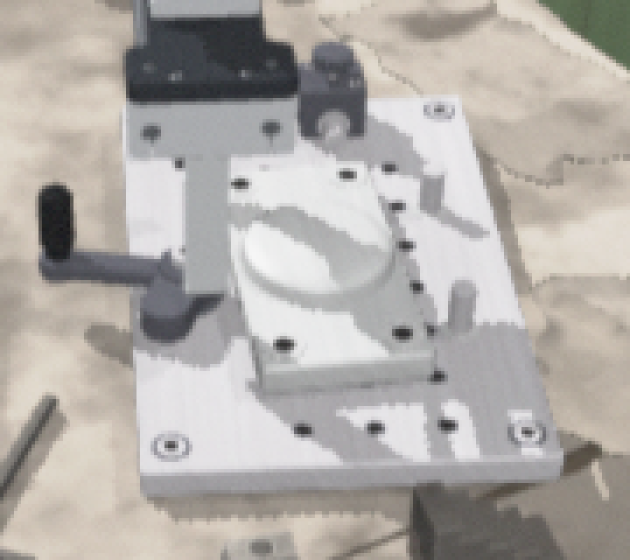

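>>> {"name": "apply_moves", "arguments": {"commands": [[0,0,0,0,0,-0.004,100],[0,0,0,0,0,-0.008,100],[0,0,0,0,0,-0.01,100],[0,0,0,0,0,-0.012,100],[0,0,0,0,0,-0.012,100]]}}

```text
time: 5.25
tool_pos: [0.4983, -0.2055, 0.0312]
ee_rot: [-3.141, -0.0, 2.691]
wrist_force: [0.9, 0.2, -0.7]
width: 0.0939
finger_force: 0.4
```

>>> {"name": "apply_moves", "arguments": {"commands": [[0,0,0,0,0,-0.003,100],[0,0,0,0,0,-0.006,100],[0,0,0,0,0,-0.009,100],[0,0,0,0,0,-0.012,100],[0,0,0,0,0,-0.012,100]]}}

```text
time: 5.75
tool_pos: [0.4983, -0.2055, 0.019]
ee_rot: [-3.141, 0.0, 2.691]
wrist_force: [1.1, -1.3, -0.4]
width: 0.0938
finger_force: 1.0
```

>>> {"name": "apply_moves", "arguments": {"commands": [[0,0,0,0.0036,-0.0017,0.001,100],[0,0,0,0.0072,-0.0035,0.001,100],[0,0,0,0.0108,-0.0052,0.001,100],[0,0,0,0.0135,-0.0065,0.001,100],[0,0,0,0.0162,-0.0078,0.001,100]]}}

```text
time: 6.25
tool_pos: [0.5144, -0.213, 0.0202]
ee_rot: [3.141, -0.001, 2.691]
wrist_force: [-1.3, 1.1, -0.5]
width: 0.0939
finger_force: 0.9
```

>>> {"name": "apply_moves", "arguments": {"commands": [[0,0,0,0.0009,-0.0004,0,100],[0,0,0,0.0018,-0.0009,0,100],[0,0,0,0.0027,-0.0013,0,100],[0,0,0,0.0036,-0.0017,0,100],[0,0,0,0.0036,-0.0017,0,100]]}}

```text
time: 6.75
tool_pos: [0.5182, -0.2149, 0.0204]
ee_rot: [3.142, 0.0, 2.691]
wrist_force: [-1.8, 0.5, -0.6]
width: 0.094
finger_force: 0.6
```

>>> {"name": "apply_moves", "arguments": {"commands": [[0,0,0,0.0009,-0.0004,0,100],[0,0,0,0.0018,-0.0009,0,100],[0,0,0,0.0027,-0.0013,0,100],[0,0,0,0.0027,-0.0013,0,100],[0,0,0,0.0027,-0.0013,0,100]]}}

```text
time: 7.25
tool_pos: [0.5211, -0.2162, 0.0206]
ee_rot: [3.142, 0.001, 2.691]
wrist_force: [-1.6, 0.0, -1.9]
width: 0.0944
finger_force: 0.5
```

```bash
cat > look.py <<'E'
from edge import *
F=np.array([.5576,-.2231,-.4512])
def look(p0,z=.032,sel=None):
    s={c:snap(c) for c in('top','side')}
    R=np.array([[np.cos(F[2]),np.sin(F[2])],[-np.sin(F[2]),np.cos(F[2])]])
    w=np.r_[F[:2]+R.T@np.array(p0[:2]),F[2]+p0[2]]
    for ss,Fc in ((s,F),({'top':s['top']},np.array([.55654,-.22243,-.4542])),({'side':s['side']},np.array([.55843,-.22351,-.4483]))):
        R=np.array([[np.cos(Fc[2]),np.sin(Fc[2])],[-np.sin(Fc[2]),np.cos(Fc[2])]])
        C,i=edgefit(ss,w,.04,.075,z,sel=sel); print('rel mm',np.round(1e3*(R@(C[:2]-Fc[:2])),1),'yaw',round(C[2]-Fc[2],3),{k:v for k,v in i.items()} if len(ss)==1 else '')
    return s
E
python3 -c "
from look import *
look([.012,-.0166,0.01])"
```

```text
rel mm [ 14.3 -19.4] yaw 0.02 
rel mm [ 10. -18.] yaw 0.033 {('top', 0): (-0.36, 40), ('top', 1): (-0.54, 15), ('top', 2): (-1.89, 25), ('top', 3): (-0.75, 19)}
rel mm [ 13.6 -21.4] yaw 0.019 {('side', 0): (-0.06, 40), ('side', 1): (0.42, 33), ('side', 2): (-0.03, 19), ('side', 3): (1.35, 18)}
```

>>> {"name": "apply_moves", "arguments": {"commands": [[0,0,0,0.0005,-0.0002,0,100],[0,0,0,0.0009,-0.0004,0,100],[0,0,0,0.0014,-0.0007,0,100],[0,0,0,0.0014,-0.0007,0,100],[0,0,0,0.0014,-0.0007,0,100]]}}

```text
time: 7.85
tool_pos: [0.5212, -0.2163, 0.0207]
ee_rot: [3.141, -0.003, 2.691]
wrist_force: [-5.5, 2.6, 3.2]
width: 0.0939
finger_force: 2.8
```

>>> {"name": "apply_moves", "arguments": {"commands": [[0,0,0,0.0005,-0.0002,0,100],[0,0,0,0.0009,-0.0004,0,100],[0,0,0,0.0009,-0.0004,0,100],[0,0,0,0.0009,-0.0004,0,100],[0,0,0,0.0009,-0.0004,0,100]]}}

```text
time: 8.35
tool_pos: [0.5213, -0.2163, 0.0207]
ee_rot: [3.142, -0.005, 2.691]
wrist_force: [-7.3, 3.5, 5.8]
width: 0.094
finger_force: 4.0
```

>>> {"name": "apply_moves", "arguments": {"commands": [[0,0,0,0.0009,-0.0004,0,100],[0,0,0,0.0018,-0.0009,0,100],[0,0,0,0.0018,-0.0009,0,100],[0,0,0,0.0018,-0.0009,0,100],[0,0,0,0.0018,-0.0009,0,100]]}}

```text
time: 8.85
tool_pos: [0.5213, -0.2163, 0.0207]
ee_rot: [3.142, -0.009, 2.691]
wrist_force: [-11.7, 6.1, 9.5]
width: 0.0941
finger_force: 6.4
```

```bash
python3 -c "
from look import *
o=get_obs();print(o['wrist_force'],o['wrist_torque'],o['tool_pos'],o['ee_rot'])
s=look([.014,-.018,0.0],sel=[('top',0),('top',1),('side',0),('side',1),('side',2),('top',2)])
cv2.imwrite('pics/t2.png',cv2.resize(s['side']['pixels'][150:310,260:440,::-1],None,fx=3.5,fy=3.5,interpolation=3))"
```

```text
[-11.65319084   6.08153362   9.54590463] [ 0.93000162  2.14295275 -0.1877129 ] [ 0.52134    -0.21626222  0.0207267 ] [ 3.1415633  -0.00923657  2.69069744]
rel mm [ 13.6 -19.1] yaw 0.004 
rel mm [ 10.2 -17.8] yaw 0.047 {('top', 0): (-0.57, 40), ('top', 1): (-0.16, 17), ('top', 2): (-1.77, 22)}
rel mm [ 13.  -21.1] yaw 0.003 {('side', 0): (-0.06, 40), ('side', 1): (-0.16, 33), ('side', 2): (-0.2, 15)}
```

View pics/t2.png

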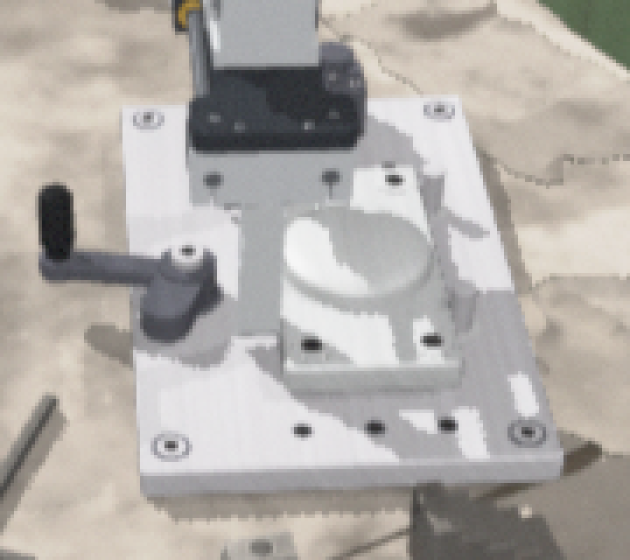

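>>> {"name": "apply_moves", "arguments": {"commands": [[0,0,0,-0.004,0.002,0,100],[0,0,0,-0.0075,0.0035,0,100],[0,0,0,-0.0075,0.0035,0.02,100],[0,0,0,-0.0075,0.0035,0.05,80],[0,0,0,-0.0075,0.0035,0.07,50]]}}

```text
time: 9.45
tool_pos: [0.5189, -0.2154, 0.0928]
ee_rot: [-3.142, 0.005, 2.691]
wrist_force: [0.4, -0.3, -0.8]
width: 0.0811
finger_force: 0.0
```

>>> {"name": "apply_moves", "arguments": {"commands": [[0,0,0,0,-0.04,0,20],[0,0,0,-0.001,-0.08,0,0],[0,0,0,-0.0017,-0.12,0,0],[0,0,0,-0.0017,-0.127,0,0],[0,0,0,-0.0017,-0.127,0,0]]}}

```text
time: 9.95
tool_pos: [0.5159, -0.343, 0.0904]
ee_rot: [3.141, 0.001, 2.689]
wrist_force: [-0.2, -0.1, -1.1]
width: 0.0414
finger_force: 0.0
```

```bash
python3 -c "
from look import *
o=get_obs();print(o['wrist_force'],o['width'],o['tool_pos'],o['ee_rot'])
s=look([.014,-.018,0.0])
"
```

```text
[-0.21633589 -0.09192083 -1.1311928 ] 0.04139049715538256 [ 0.51593377 -0.34302939  0.090378  ] [3.14135937e+00 1.12627481e-03 2.68861202e+00]
rel mm [ 15.4 -20.5] yaw -0.008 
rel mm [  4.1 -17.4] yaw -0.12 {('top', 0): (-0.09, 30), ('top', 1): (0.04, 34), ('top', 3): (0.04, 37)}
rel mm [ 14.4 -21.3] yaw -0.019 {('side', 0): (0.17, 40), ('side', 1): (0.55, 20), ('side', 2): (1.36, 28), ('side', 3): (0.26, 40)}
```

>>> {"name": "apply_moves", "arguments": {"commands": [[0,0,0,0,0,0,0],[0,0,0,0,0,-0.02,0],[0,0,0,0,0,-0.05,0],[0,0,0,0,0,-0.065,0],[0,0,0,0,0,-0.07,0]]}}

```text
time: 10.55
tool_pos: [0.5147, -0.3395, 0.0181]
ee_rot: [3.14, -0.004, 2.692]
wrist_force: [-0.5, -0.3, -0.5]
width: 0.0004
finger_force: 0.0
```

>>> {"name": "apply_moves", "arguments": {"commands": [[0,0,0,0.0022,0.0045,0,0],[0,0,0,0.0044,0.009,0,0],[0,0,0,0.0065,0.0135,0,0],[0,0,0,0.0087,0.018,0,0],[0,0,0,0.0109,0.0225,0,0]]}}

```text
time: 11.05
tool_pos: [0.5273, -0.3201, 0.022]
ee_rot: [-3.139, 0.003, 2.691]
wrist_force: [-1.7, -1.8, 2.9]
width: 0.0005
finger_force: 1.6
```

>>> {"name": "apply_moves", "arguments": {"commands": [[0,0,0,0.0013,0.0027,0,0],[0,0,0,0.0026,0.0054,0,0],[0,0,0,0.0039,0.0081,0,0],[0,0,0,0.0052,0.0108,0,0],[0,0,0,0.0057,0.0117,0,0]]}}

```text
time: 11.55
tool_pos: [0.5324, -0.307, 0.0203]
ee_rot: [3.141, -0.0, 2.691]
wrist_force: [-1.7, -2.8, 1.5]
width: 0.0005
finger_force: 1.3
```

>>> {"name": "apply_moves", "arguments": {"commands": [[0,0,0,0.0004,0.0009,0,0],[0,0,0,0.0009,0.0018,0,0],[0,0,0,0.0013,0.0027,0,0],[0,0,0,0.0017,0.0036,0,0],[0,0,0,0.0017,0.0036,0,0]]}}

```text
time: 12.05
tool_pos: [0.534, -0.3034, 0.0202]
ee_rot: [3.141, -0.001, 2.691]
wrist_force: [-0.1, -1.0, 1.2]
width: 0.0003
finger_force: 0.9
```

```bash
python3 -c "
from look import *
o=get_obs();print(o['wrist_force'],o['tool_pos'])
s=look([.014,0,0.0])
cv2.imwrite('pics/t3.png',np.hstack([cv2.resize(s['top']['pixels'][130:290,200:370,::-1],None,fx=2.3,fy=2.3,interpolation=3),cv2.resize(s['side']['pixels'][150:310,260:430,::-1],None,fx=2.3,fy=2.3,interpolation=3)]))"
```

```text
[-0.13171023 -1.00630941  1.23717943] [ 0.53402027 -0.30342554  0.02021931]
rel mm [14.9  4.4] yaw -0.014 
rel mm [20.6  2.1] yaw -0.178 {('top', 0): (0.01, 40), ('top', 1): (0.38, 18), ('top', 3): (0.08, 34)}
rel mm [14.1  5.3] yaw -0.006 {('side', 0): (-0.06, 28), ('side', 1): (1.06, 1), ('side', 2): (-0.46, 8), ('side', 3): (-0.07, 40)}
```

View pics/t3.png

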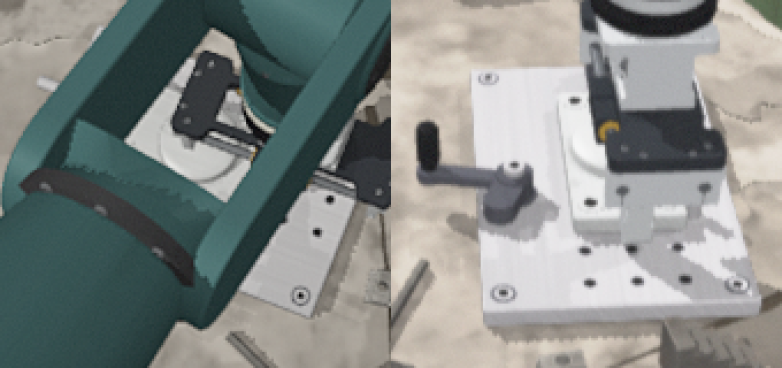

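>>> {"name": "apply_moves", "arguments": {"commands": [[0,0,0,0.0004,0.0009,0,0],[0,0,0,0.0009,0.0018,0,0],[0,0,0,0.0013,0.0027,0,0],[0,0,0,0.0013,0.0027,0,0],[0,0,0,0.0013,0.0027,0,0]]}}

```text
time: 12.65
tool_pos: [0.5353, -0.3007, 0.0203]
ee_rot: [3.141, -0.0, 2.691]
wrist_force: [0.0, -1.0, 0.1]
width: 0.0008
finger_force: 0.5
```

>>> {"name": "apply_moves", "arguments": {"commands": [[0,0,0,0.0004,0.0009,0,0],[0,0,0,0.0009,0.0018,0,0],[0,0,0,0.0013,0.0027,0,0],[0,0,0,0.0013,0.0027,0,0],[0,0,0,0.0013,0.0027,0,0]]}}

```text
time: 13.15
tool_pos: [0.5367, -0.2981, 0.0204]
ee_rot: [3.141, -0.0, 2.691]
wrist_force: [-1.4, -0.2, -0.7]
width: 0.0004
finger_force: 0.3
```

Cover now at about y=11. I'll continue in the same steps.

>>> {"name": "apply_moves", "arguments": {"commands": [[0,0,0,0.0004,0.0009,0,0],[0,0,0,0.0009,0.0018,0,0],[0,0,0,0.0009,0.0018,0,0],[0,0,0,0.0009,0.0018,0,0],[0,0,0,0.0009,0.0018,0,0]]}}

```text
time: 13.65
tool_pos: [0.537, -0.2975, 0.0205]
ee_rot: [-3.14, -0.0, 2.69]
wrist_force: [-2.5, -4.9, -1.2]
width: 0.0004
finger_force: 2.6
```

>>> {"name": "apply_moves", "arguments": {"commands": [[0,0,0,0.0004,0.0009,0,0],[0,0,0,0.0009,0.0018,0,0],[0,0,0,0.0009,0.0018,0,0],[0,0,0,0.0009,0.0018,0,0],[0,0,0,0.0009,0.0018,0,0]]}}

```text
time: 14.15
tool_pos: [0.5371, -0.2974, 0.0205]
ee_rot: [-3.137, -0.0, 2.69]
wrist_force: [-3.8, -9.5, -1.8]
width: 0.0003
finger_force: 4.5
```

>>> {"name": "apply_moves", "arguments": {"commands": [[0,0,0,-0.0022,-0.0045,0,0],[0,0,0,-0.0044,-0.009,0,0],[0,0,0,-0.0044,-0.009,0.02,0],[0,0,0,-0.0044,-0.009,0.05,0],[0,0,0,-0.0044,-0.009,0.07,0]]}}

```text
time: 14.65
tool_pos: [0.5351, -0.3034, 0.0926]
ee_rot: [3.14, 0.002, 2.691]
wrist_force: [1.0, -0.3, 1.0]
width: 0.0006
finger_force: 0.0
```

>>> {"name": "apply_moves", "arguments": {"commands": [[0,0,0,-0.0224,0.03,0,40],[0,0,0,-0.0224,0.06,0,85],[0,0,0,-0.0224,0.09,0,85],[0,0,0,-0.0224,0.1,0,85],[0,0,0,-0.0224,0.1004,0,85]]}}

```text
time: 15.15
tool_pos: [0.5121, -0.2022, 0.0909]
ee_rot: [3.141, 0.001, 2.693]
wrist_force: [-0.1, -0.5, -0.5]
width: 0.0367
finger_force: 0.0
```

>>> {"name": "apply_moves", "arguments": {"commands": [[0,0,0,0,0,0,85],[0,0,0,0,0,0,85],[0,0,0,0,0,-0.03,85],[0,0,0,0,0,-0.045,85],[0,0,0,0,0,-0.045,85]]}}

```text
time: 15.65
tool_pos: [0.5093, -0.203, 0.042]
ee_rot: [3.141, -0.007, 2.69]
wrist_force: [0.2, -0.2, 0.5]
width: 0.0768
finger_force: 0.0
```

>>> {"name": "apply_moves", "arguments": {"commands": [[0,0,0,0,0,-0.006,85],[0,0,0,0,0,-0.012,85],[0,0,0,0,0,-0.018,85],[0,0,0,0,0,-0.024,85],[0,0,0,0,0,-0.025,85]]}}

```text
time: 16.15
tool_pos: [0.5112, -0.2031, 0.0197]
ee_rot: [3.141, -0.001, 2.691]
wrist_force: [-0.1, -0.1, 0.4]
width: 0.08
finger_force: 0.0
```

>>> {"name": "apply_moves", "arguments": {"commands": [[0,0,0,0.0027,-0.0013,0,85],[0,0,0,0.0054,-0.0026,0,85],[0,0,0,0.0081,-0.0039,0,85],[0,0,0,0.0099,-0.0048,0,85],[0,0,0,0.0099,-0.0048,0,85]]}}

```text
time: 16.65
tool_pos: [0.522, -0.2084, 0.0207]
ee_rot: [3.142, 0.0, 2.691]
wrist_force: [-0.7, 0.7, 0.4]
width: 0.0802
finger_force: 0.0
```

>>> {"name": "apply_moves", "arguments": {"commands": [[0,0,0,0.0009,-0.0004,0,85],[0,0,0,0.0018,-0.0009,0,85],[0,0,0,0.0027,-0.0013,0,85],[0,0,0,0.0036,-0.0017,0,85],[0,0,0,0.0036,-0.0017,0,85]]}}

```text
time: 17.15
tool_pos: [0.5244, -0.2096, 0.0205]
ee_rot: [-3.142, -0.002, 2.691]
wrist_force: [-4.2, 1.9, 2.8]
width: 0.0798
finger_force: 2.0
```

>>> {"name": "apply_moves", "arguments": {"commands": [[0,0,0,0.0009,-0.0004,0,85],[0,0,0,0.0018,-0.0009,0,85],[0,0,0,0.0018,-0.0009,0,85],[0,0,0,0.0018,-0.0009,0,85],[0,0,0,0.0018,-0.0009,0,85]]}}

```text
time: 17.65
tool_pos: [0.5245, -0.2096, 0.0205]
ee_rot: [-3.142, -0.006, 2.691]
wrist_force: [-9.4, 3.6, 6.6]
width: 0.0798
finger_force: 4.5
```

>>> {"name": "apply_moves", "arguments": {"commands": [[0,0,0,-0.004,0.002,0,85],[0,0,0,-0.0085,0.0041,0,85],[0,0,0,-0.0085,0.0041,0.02,85],[0,0,0,-0.0085,0.0041,0.05,85],[0,0,0,-0.0085,0.0041,0.09,85]]}}

```text
time: 18.15
tool_pos: [0.5174, -0.2061, 0.1093]
ee_rot: [3.141, -0.003, 2.691]
wrist_force: [0.9, -0.7, 0.3]
width: 0.0796
finger_force: 0.0
```

>>> {"name": "apply_moves", "arguments": {"commands": [[0,0,0,-0.025,0,0.03,85],[0,0,0,-0.05,0,0.06,85],[0,0,0,-0.08,0,0.08,85],[0,0,0,-0.12,0,0.08,85],[0,0,0,-0.12,0,0.08,85]]}}

```text
time: 18.65
tool_pos: [0.3961, -0.2068, 0.1915]
ee_rot: [-3.141, 0.003, 2.689]
wrist_force: [-0.3, -0.0, -0.1]
width: 0.0801
finger_force: 0.0
```

```bash
python3 -c "
from look import *
o=get_obs();print(o['joint_positions'],o['tool_pos'],o['ee_rot'])
s=look([.014,.0115,0.0])
for c in s:
    r=place_of(c,'clamp_knob')
    for x in r[:2]:
        w=ray(s[c],x['pixel'],.052)[:2]; pv=tf(F,[(-.065,-.022,.026)])[0][:2]; d=w-pv
        print(c,x['score'],w,np.hypot(*d),'clamp',(np.arctan2(d[1],d[0])-F[2]-2.74+np.pi)%(2*np.pi)-np.pi)
a=cv2.resize(s['top']['pixels'][135:265,205:345,::-1],None,fx=2.8,fy=2.8,interpolation=3);b=cv2.resize(s['side']['pixels'][150:280,290:430,::-1],None,fx=2.8,fy=2.8,interpolation=3)
cv2.imwrite('pics/t4.png',np.hstack([a,b]))"
```

```text
[-6.07673379e-01 -1.44296369e-01  1.62391759e+00 -6.84515666e-04
  1.65932658e+00 -1.72555972e+00] [ 0.39608312 -0.20680959  0.19152447] [-3.14051143e+00  2.50819061e-03  2.68862261e+00]
rel mm [15.  12.7] yaw 0.005 
rel mm [13.4 13.3] yaw 0.005 {('top', 0): (-0.02, 40), ('top', 1): (0.6, 5), ('top', 3): (0.42, 3)}
rel mm [14.  11.6] yaw 0.005 {('side', 0): (0.01, 40), ('side', 1): (0.73, 34), ('side', 2): (-0.26, 34), ('side', 3): (0.51, 40)}
side 0.87 [ 0.4418917  -0.17953745] 0.0591095405100763 clamp 0.21872813081543274
```

View pics/t4.png

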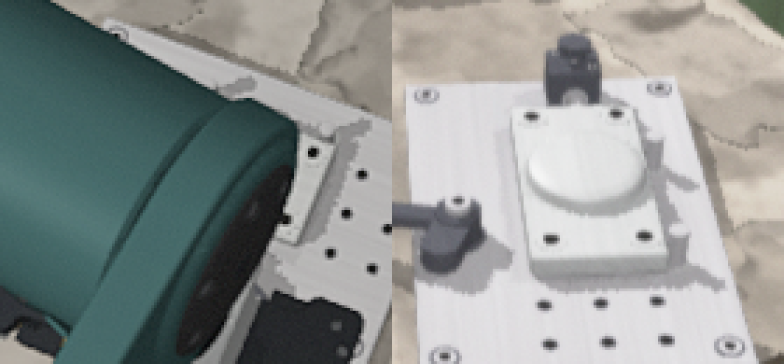

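Cover is home: square, on both dowels and on the rod (side-view fit x≈14.0, y≈11.6, yaw≈0.005). Next I'll turn the wrist half a turn so joint 6 has range, and hover over the knob.

>>> {"name": "apply_moves", "arguments": {"commands": [[0,0,-0.126,0.01,0.006,0,50],[0,0,-0.252,0.02,0.012,0,50],[0,0,-0.378,0.03,0.019,0,50],[0,0,-0.504,0.04,0.025,0,50],[0,0,-0.63,0.0427,0.0275,0,50]]}}

```text
time: 19.35
tool_pos: [0.443, -0.1786, 0.1895]
ee_rot: [-3.142, -0.001, 2.058]
wrist_force: [0.7, -1.2, -0.1]
width: 0.0476
finger_force: 0.0
```

>>> {"name": "apply_moves", "arguments": {"commands": [[0,0,-0.126,0,0,0,50],[0,0,-0.252,0,0,0,50],[0,0,-0.378,0,0,0,50],[0,0,-0.504,0,0,0,50],[0,0,-0.63,0,0,0,50]]}}

```text
time: 19.85
tool_pos: [0.4424, -0.179, 0.1896]
ee_rot: [-3.141, -0.001, 1.427]
wrist_force: [-0.2, -0.1, 0.1]
width: 0.0467
finger_force: 0.0
```

>>> {"name": "apply_moves", "arguments": {"commands": [[0,0,-0.126,0,0,0,50],[0,0,-0.252,0,0,0,50],[0,0,-0.378,0,0,0,50],[0,0,-0.504,0,0,0,50],[0,0,-0.63,0,0,0,50]]}}

```text
time: 20.35
tool_pos: [0.4424, -0.179, 0.1897]
ee_rot: [-3.141, 0.0, 0.797]
wrist_force: [0.0, -0.1, -0.9]
width: 0.0469
finger_force: 0.0
```

>>> {"name": "apply_moves", "arguments": {"commands": [[0,0,-0.126,0,0,0,50],[0,0,-0.252,0,0,0,50],[0,0,-0.378,0,0,0,50],[0,0,-0.504,0,0,0,50],[0,0,-0.63,0,0,0,50]]}}

```text
time: 20.85
tool_pos: [0.4423, -0.1791, 0.1896]
ee_rot: [-3.141, 0.001, 0.167]
wrist_force: [0.1, -0.5, -1.1]
width: 0.0471
finger_force: 0.0
```

>>> {"name": "apply_moves", "arguments": {"commands": [[0,0,-0.126,0,0,0,50],[0,0,-0.252,0,0,0,50],[0,0,-0.378,0,0,0,50],[0,0,-0.504,0,0,0,50],[0,0,-0.63,0,0,0,50]]}}

```text
time: 21.35
tool_pos: [0.4423, -0.179, 0.1897]
ee_rot: [-3.141, 0.001, -0.463]
wrist_force: [0.3, 0.2, 0.2]
width: 0.047
finger_force: 0.0
```

```bash
python3 -c "
from look import *
o=get_obs();print(o['joint_positions'],o['tool_pos'],o['ee_rot'])
s={c:snap(c) for c in ('top','side')}
for c in s:
    r=place_of(c,'clamp_knob')
    for x in r[:2]:
        w=ray(s[c],x['pixel'],.052)[:2]; print(c,x['score'],x['pixel'],w)
"
```

```text
[-5.03606447e-01 -7.15511938e-02  1.56181286e+00  1.63123109e-04
  1.65234368e+00  1.53045324e+00] [ 0.44234229 -0.17904     0.18965044] [-3.14138935e+00  1.00530764e-03 -4.63250050e-01]
top 0.61 [268.1, 254.7] [ 0.44183695 -0.18255335]
side 0.73 [278.4, 212.6] [ 0.44676891 -0.17702984]
```

>>> {"name": "apply_moves", "arguments": {"commands": [[0,0,0,-0.002,0,-0.04,50],[0,0,0,-0.002,0,-0.08,50],[0,0,0,-0.002,0,-0.11,50],[0,0,0,-0.002,0,-0.12,50],[0,0,0,-0.002,0,-0.125,50]]}}

```text
time: 22.05
tool_pos: [0.4389, -0.1789, 0.0645]
ee_rot: [-3.142, 0.002, -0.458]
wrist_force: [-0.4, -0.5, -0.2]
width: 0.0472
finger_force: 0.0
```

>>> {"name": "apply_moves", "arguments": {"commands": [[0,0,0,0,0,-0.006,50],[0,0,0,0,0,-0.012,50],[0,0,0,0,0,-0.018,50],[0,0,0,0,0,-0.022,50],[0,0,0,0,0,-0.022,50]]}}

```text
time: 22.55
tool_pos: [0.4389, -0.1791, 0.0431]
ee_rot: [3.142, 0.001, -0.459]
wrist_force: [-0.6, 0.4, 0.2]
width: 0.0469
finger_force: 0.0
```

>>> {"name": "apply_moves", "arguments": {"commands": [[0,0,0,0,0,0,30],[0,0,0,0,0,0,20],[0,0,0,0,0,0,10],[0,0,0,0,0,0,10],[0,0,0,0,0,0,10]]}}

```text
time: 23.05
tool_pos: [0.4393, -0.1787, 0.0437]
ee_rot: [-3.141, 0.0, -0.459]
wrist_force: [0.3, 1.9, 1.0]
width: 0.0158
finger_force: 30.0
```

```bash
python3 -c "
from look import *
s={c:snap(c) for c in ('top','side')}
a=cv2.resize(s['top']['pixels'][190:290,215:325,::-1],None,fx=3.5,fy=3.5,interpolation=3);b=cv2.resize(s['side']['pixels'][160:260,240:350,::-1],None,fx=3.5,fy=3.5,interpolation=3)
cv2.imwrite('pics/t5.png',np.hstack([a,b]))"
```

```text
(no output)
```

View pics/t5.png

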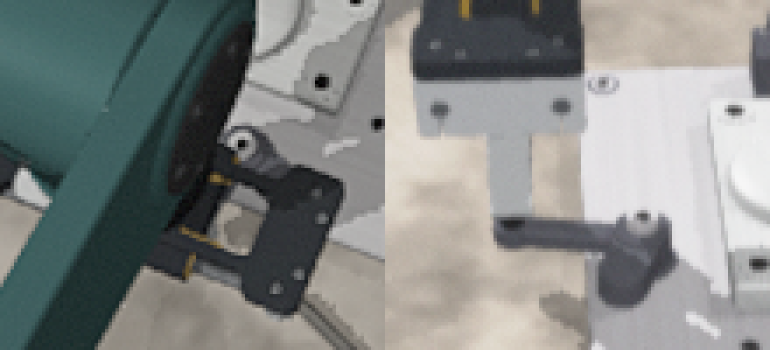

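```bash
python3 -c "
import numpy as np
R=.062;t0=2.521
for k in range(4):
    a=t0+.5*k;print([[round(.1*i,2)]+[round(float(R*(f(a+.1*i)-f(a))),4) for f in(np.cos,np.sin)] for i in range(1,6)])"
```

```text
[[0.1, -0.0033, -0.0052], [0.2, -0.0062, -0.0107], [0.3, -0.0084, -0.0165], [0.4, -0.0101, -0.0225], [0.5, -0.0111, -0.0286]]
[[0.1, -0.0004, -0.0062], [0.2, -0.0003, -0.0124], [0.3, 0.0005, -0.0185], [0.4, 0.002, -0.0246], [0.5, 0.004, -0.0304]]
[[0.1, 0.0026, -0.0056], [0.2, 0.0057, -0.011], [0.3, 0.0094, -0.016], [0.4, 0.0135, -0.0206], [0.5, 0.0181, -0.0248]]
[[0.1, 0.005, -0.0037], [0.2, 0.0103, -0.0069], [0.3, 0.0159, -0.0095], [0.4, 0.0217, -0.0116], [0.5, 0.0277, -0.0131]]
```

>>> {"name": "apply_moves", "arguments": {"commands": [[0,0,0.1,-0.0033,-0.0052,0,10],[0,0,0.2,-0.0062,-0.0107,0,10],[0,0,0.3,-0.0084,-0.0165,0,10],[0,0,0.4,-0.0101,-0.0225,0,10],[0,0,0.5,-0.0111,-0.0286,0,10]]}}

```text
time: 23.65
tool_pos: [0.4278, -0.2074, 0.0437]
ee_rot: [-3.141, 0.0, 0.045]
wrist_force: [-1.0, 2.2, 1.5]
width: 0.0164
finger_force: 30.0
```

>>> {"name": "apply_moves", "arguments": {"commands": [[0,0,0.1,-0.0004,-0.0062,0,10],[0,0,0.2,-0.0003,-0.0124,0,10],[0,0,0.3,0.0005,-0.0185,0,10],[0,0,0.4,0.002,-0.0246,0,10],[0,0,0.5,0.004,-0.0304,0,10]]}}

```text
time: 24.15
tool_pos: [0.4316, -0.2378, 0.0436]
ee_rot: [-3.14, 0.0, 0.545]
wrist_force: [-0.9, 2.3, 2.3]
width: 0.0162
finger_force: 30.0
```

>>> {"name": "apply_moves", "arguments": {"commands": [[0,0,0.1,0.0026,-0.0056,0,10],[0,0,0.2,0.0057,-0.011,0,10],[0,0,0.3,0.0094,-0.016,0,10],[0,0,0.4,0.0135,-0.0206,0,10],[0,0,0.5,0.0181,-0.0248,0,10]]}}

```text
time: 24.65
tool_pos: [0.4496, -0.2626, 0.0436]
ee_rot: [-3.14, -0.0, 1.045]
wrist_force: [-2.2, 3.5, 3.8]
width: 0.016
finger_force: 30.0
```

>>> {"name": "apply_moves", "arguments": {"commands": [[0,0,0.1,0.005,-0.0037,0,10],[0,0,0.2,0.0103,-0.0069,0,10],[0,0,0.3,0.0159,-0.0095,0,10],[0,0,0.3,0.0159,-0.0095,0,10],[0,0,0.3,0.0159,-0.0095,0,10]]}}

```text
time: 25.15
tool_pos: [0.4653, -0.2721, 0.0436]
ee_rot: [-3.14, -0.0, 1.341]
wrist_force: [-3.0, 2.7, 5.0]
width: 0.0164
finger_force: 30.0
```

```bash
cat > ang.py <<'E'
from look import *
o=get_obs();p=o['tool_pos'];d=p[:2]-np.array([.4895,-.2146]);print('R',np.hypot(*d),'clamp',np.arctan2(d[1],d[0])%(2*np.pi)+.4512-2.74,'F',o['wrist_force'],o['wrist_torque'],p)
E
python3 ang.py
```

```text
R 0.06236208764851603 clamp 2.025182472169428 F [-3.0081467   2.69064225  4.98262973] [0.53701234 0.6957145  0.09072681] [ 0.46530662 -0.27207791  0.04362762]
```

>>> {"name": "apply_moves", "arguments": {"commands": [[0,0,0.05,0.0029,-0.0011,0,10],[0,0,0.1,0.0058,-0.0021,0,10],[0,0,0.15,0.0088,-0.0029,0,10],[0,0,0.2,0.0118,-0.0036,0,10],[0,0,0.2,0.0118,-0.0036,0,10]]}}

```text
time: 25.65
tool_pos: [0.4747, -0.2749, 0.0435]
ee_rot: [-3.134, -0.003, 1.541]
wrist_force: [-8.0, 4.3, 7.9]
width: 0.0165
finger_force: 30.0
```

```bash
python3 ang.py
```

```text
R 0.06212570558198966 clamp 2.183557436799978 F [-7.96272765  4.33385937  7.8957245 ] [ 0.83431345  1.65488841 -0.00394168] [ 0.47473065 -0.27494459  0.04353015]
```

>>> {"name": "apply_moves", "arguments": {"commands": [[0,0,0.03,0.0018,-0.0003,0,10],[0,0,0.06,0.0037,-0.0006,0,10],[0,0,0.09,0.0055,-0.0008,0,10],[0,0,0.12,0.0074,-0.001,0,10],[0,0,0.12,0.0074,-0.001,0,10]]}}

```text
time: 26.15
tool_pos: [0.4793, -0.2756, 0.0434]
ee_rot: [-3.129, -0.005, 1.66]
wrist_force: [-15.8, 6.2, 12.6]
width: 0.0161
finger_force: 30.0
```

```bash
python3 ang.py
```

```text
R 0.06184220339813846 clamp 2.258432964819346 F [-15.78447272   6.1803257   12.61643393] [ 1.07343905  2.99182881 -0.15821076] [ 0.47933276 -0.2756007   0.04340736]
```

>>> {"name": "apply_moves", "arguments": {"commands": [[0,0,0,0.001,0,0,10],[0,0,0,0.002,0,0,10],[0,0,0,0.003,0,0,10],[0,0,0,0.003,0,0,10],[0,0,0,0.003,0,0,10]]}}

```text
time: 26.65
tool_pos: [0.4793, -0.2756, 0.0434]
ee_rot: [-3.122, -0.006, 1.659]
wrist_force: [-22.5, 6.1, 15.9]
width: 0.0157
finger_force: 30.1
```

```bash
python3 ang.py
```

```text
R 0.06182832147256926 clamp 2.258503604288725 F [-22.5455384    6.10546124  15.86504535] [ 1.05336827  4.23667163 -0.14377827] [ 0.47933935 -0.27558772  0.04335281]
```

>>> {"name": "apply_moves", "arguments": {"commands": [[0,0,0,-0.004,0.0005,0,10],[0,0,0,-0.008,0.001,0,10],[0,0,0,-0.008,0.001,0,10],[0,0,0,-0.008,0.001,0,35],[0,0,0,-0.008,0.001,0,35]]}}

```text
time: 27.15
tool_pos: [0.4811, -0.2769, 0.0435]
ee_rot: [3.14, 0.002, 1.661]
wrist_force: [-0.0, 0.1, -0.4]
width: 0.029
finger_force: 0.0
```

>>> {"name": "apply_moves", "arguments": {"commands": [[0,0,0,0,0,0,35],[0,0,0,0,0,0.02,35],[0,0,0,0,0,0.06,35],[0,0,0,0,0,0.1,35],[0,0,0,0,0,0.15,35]]}}

```text
time: 27.65
tool_pos: [0.4798, -0.2758, 0.1932]
ee_rot: [-3.139, -0.002, 1.661]
wrist_force: [0.7, -0.3, -0.3]
width: 0.0326
finger_force: 0.0
```

>>> {"name": "apply_moves", "arguments": {"commands": [[0,0,0,-0.03,0.03,0,35],[0,0,0,-0.06,0.06,0,35],[0,0,0,-0.09,0.1,0,35],[0,0,0,-0.11,0.14,0,35],[0,0,0,-0.13,0.18,0,35]]}}

```text
time: 28.15
tool_pos: [0.3496, -0.0952, 0.1936]
ee_rot: [3.14, 0.001, 1.659]
wrist_force: [0.1, 0.7, 1.1]
width: 0.0329
finger_force: 0.0
```

>>> {"name": "apply_moves", "arguments": {"commands": [[0,0,0,0,0.045,0,35],[0,0,0,0,0.09,0,35],[0,0,0,0,0.13,0,35],[0,0,0,0,0.17,0,35],[0,0,0,0,0.2,0,35]]}}

```text
time: 28.65
tool_pos: [0.3504, 0.1061, 0.1939]
ee_rot: [3.139, -0.0, 1.662]
wrist_force: [0.1, 0.0, 0.2]
width: 0.0331
finger_force: 0.0
```

```bash
python3 -c "
from look import *
s=look([.014,.0115,0.0])
for c in s:
    for x in place_of(c,'clamp_knob')[:2]:
        w=ray(s[c],x['pixel'],.052)[:2]; d=w-np.array([.4895,-.2146]); print(c,x['score'],w,np.hypot(*d),'clamp',np.arctan2(d[1],d[0])%(2*np.pi)+.4512-2.74)
a=cv2.resize(s['top']['pixels'][135:285,200:340,::-1],None,fx=2.8,fy=2.8,interpolation=3);b=cv2.resize(s['side']['pixels'][150:300,280:420,::-1],None,fx=2.8,fy=2.8,interpolation=3)
cv2.imwrite('pics/t6.png',np.hstack([a,b]))"
```

```text
rel mm [13.9 11.6] yaw 0.008 
rel mm [14.1 12.2] yaw 0.005 {('top', 0): (0.3, 40), ('top', 1): (0.59, 38), ('top', 2): (0.96, 39), ('top', 3): (0.43, 39)}
rel mm [13.9 11.2] yaw 0.009 {('side', 0): (-0.25, 40), ('side', 1): (0.57, 35), ('side', 2): (-0.23, 34), ('side', 3): (0.66, 35)}
top 0.92 [ 0.47794614 -0.27889461] 0.06532448823069878 clamp 2.2457849335407722
side 0.69 [ 0.47721199 -0.27825241] 0.0648276520120312 clamp 2.2328862995517262
side 0.37 [ 0.48967085 -0.44918996] 0.23459002360023348 clamp 2.4243172796186343
```

View pics/t6.png

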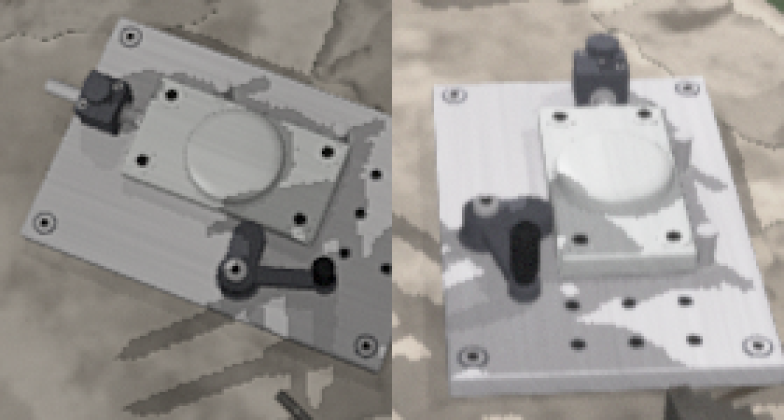

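```bash
python3 -c "
from bench import *
print(close_job())"
```

```text
the job is handed in; nothing more can be done
None
```

The job is handed in after about 29 of the 72 s: the cover lies flat against both dowels and the rod tip, I pushed it onto the rod with only about 10 N, and the cam lever is round to its stop over centre; the result of the judging was not shown.

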